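# Find the stamped ware tote and push it to the dispatch kerb

### The arm

A 6-joint arm with a two-finger parallel gripper is mounted at the origin on the work surface. World frame = base frame: x ahead of the robot, y to its left, z up, the work surface at z = 0. Lengths are in m, angles in rad, forces in N, time in s.
With the tool pointing down it reaches from about 0.35 to 0.775 m from the base axis. Payload 7.3 kg.
Tool frame: the origin (TCP) lies at the very end of the fingers, on their centre line; the grasp point (between the pads) lies behind it (robot.grip_depth is the x of the grasp point in the tool frame, in m); x points along the fingers, z is the direction in which the jaws open and shut, and the axes are right-handed (so a half turn about x gives the same grasp; the last joint's range is limited). The gripper opens to 92 mm and grips with 3 to 60 N. Pads are 19 mm wide; open, the fingers measure 130 mm over their backs; the gripper's body (75 mm by 190 mm) begins 47 mm behind the grasp point.
Start: joints at [1.108, 0.342, 1.524, -0, 1.275, -0.146], TCP at [0.164, 0.499, 0.227] pointing down, gripper open.
Joint ranges: [-2.53, 2.53], [-0.77, 2.02], [0.04, 2.7], [-1, 4.14], [0.28, 2.66], [-3.11, 3.11]. Speed limits (rad/s): [2.57, 2.57, 3.14, 3.14, 3.14, 3.14].

### API

Orientations are given as a rotation vector (axis times angle).
In Python, from plant import robot, camera, camera_params, close_job, finder gives the robot as it stands.
- The arm moves only by the tool move_arm, never from a script. Its argument "deltas" is a list of rows, each a list of 7 numbers: the shift along the tool's x, y, z in mm, then the turn, a rotation vector about the tool's x, y, z in rad, then the closure, from 0 (fully open) to 1 (shut). In form: [[dx, dy, dz, wx, wy, wz, hand], ...]. A call has 1 to 12 rows; each row shifts and turns the commanded pose from where the row before left it, along the tool's axes as they then stand; what a row does not reach is not made up. A row lasts 1/10 s, in which the tool goes at most 50 mm and 8.59 degrees, less where a joint would pass 70% of its speed; a pose out of reach is approached as far as the arm can. A call is refused whole if a number of a shift passes 50 or a number of a turn 0.15, either way. A call with a gripper value outside its range is refused whole. The fingers move at their own pace and stop on an object; "squeeze" is the grip in N (left out, the last holds). Time passes only in rows, so rows that do not move let the fingers close. It gives the time, the measured TCP pose, the force and the opening at its end, in the units of the state.
- robot.state(): the state, without advancing time (a new reading comes with each control period).
- camera(name): name is "scene" or "side" or "wrist"; returns (picture, depth): 400x640x3 uint8, blue, green, red; 400x640 float32, m along the optical axis (not along the pixel's ray), 0 where there is no reading.
- camera_params(name): a dict with "mtx" (3x3 intrinsics, pixels), "k1" (the pictures are not rectified: a ray, as slopes to the right and down, at radius r is drawn at 1 + k1 r^2 times it, then the intrinsics apply), "pose" (4x4, takes a point from camera to world coordinates). Camera axes: x right, y up, looking along -z (the intrinsics and any distortion apply to the point x, -y, -z); pixel columns grow to the right and rows downward; lengths in m; the calibration is good to about 2 mm. A picture is of the moment at which its call begins: read the wrist's pose just before it. camera_params takes no time and is no camera call; for the wrist camera it gives the pose at the moment of the call.
- close_job(): hands the job in, once; it reports no verdict.
Trained networks look in the newest picture that a camera, given by its name, has taken for a name from the list of things; names that differ only in an ending like _2 or _b are one class to them, and where a whole thing is asked for, a point or a joint stands for the part that bears it (a point fixed in the world has none). Each returns a list of dicts, best first, with "conf" (0 to 1); they miss things now and then, are a little off and sometimes report something else, mostly with a low value. They report only what shows in the picture. A call takes as long as a camera call.
- finder.recognise(camera, label): "xyz" ([x, y, z] in m, in world coordinates, good to about 4 mm: the middle of the surface that is visible of it).
The state is a dict: "t": time; "joint_pos": joint angles; "joint_vel": joint speeds; "effort": joint torques, N m; "tcp_pos": TCP position; "orientation": TCP orientation; "force": force on the tool from outside, world axes, zero at the start; "torque": the same for the moment, N m; "gripper_width": finger opening in m.
Only numpy, scipy, OpenCV 4.12 (cv2) and the standard library are available. Lean on these libraries where they do the work, as an engineer would, in place of code of your own. Each camera call takes 0.05 s, during which the arm holds its last target. There are 200 camera calls.

### The job

Only one of the two empty orange ware totes on the packing bench carries the round white dispatch stamp underneath. Press down the hand ledge nearest the robot to tip each tote towards the robot, until both stand on their near ends with the undersides showing; then push the stamped tote, still standing on its end, square up against the yellow dispatch kerb. Use the fingertips only: grip and lift nothing, leave the other tote standing on its end where it was tipped, and leave the jar, mug, bowl and brush alone.

Things in the scene. Friction and masses are not known exactly. Their poses are not given: they have to be found in the camera images.
- tote_stamped: one of two orange plastic tapered totes, empty, 0.24 to 0.38 kg, 110 mm high, base 120 (its x) by 140 mm (y), rim 192 by 180 mm. Origin: centre of the underside; z out of the open top, x away from the robot; stands flat at the start. Stamp: white ring and disc 100 mm across under the middle of the base. On its end it leans 70 degrees from flat, underside away from the robot, 185 mm high
- tote_plain: the other tote: the same in size, shape and frame, but with a bare orange underside. From above the two look alike. Past about 47 degrees of tipping a tote is over its balance and settles by itself on its near end (near base edge and near ledge's outer edge on the bench, open top facing the robot)
- tote_stamped_heel (a point): middle of the stamped tote's near base edge (x = -60 mm, z = 0 in the tote's frame). The tote tips about this edge, which stays on the bench throughout, also while it is pushed standing on its end. Nearly all its weight is then near this edge, so a push on the ledge at a single point lets it swing round: two fingertips set apart, either side of the middle, keep it straight and turn it square
- tote_plain_heel (a point): the same point of the other tote
- tote_stamped_ledge (a point): middle of the near ledge's top face (x = -86, z = 110 mm in the tote's frame), where to press: ledge 20 (x) by 180 mm (y), overhanging the base edge by 16 to 36 mm. It takes 7 to 13 N at first, then less, moving on an arc about the heel, down and towards the robot. With the tote on its end it is a strip facing the robot, from the bench to 20 mm up: push low on it
- tote_plain_ledge (a point): the same point of the other tote, for tipping it
- kerb: the yellow dispatch kerb, a steel angle screwed to the bench beyond the totes, 800 mm long and 25 mm high. Origin: middle of the face towards the robot, at bench level; x points away from the robot, square to that face, y along the kerb. The leaning underside of a tote on its end meets its top edge with the near base edge about 9 mm short of the face
- glaze_jar: bystander: amber glaze jar with white lid, 52 mm across, 85 mm high, standing between the totes on the robot's side; origin at the centre of its underside
- mug: bystander: white mug, 80 mm across, 85 mm high, to the robot's right; origin at the centre of its underside
- bowl: bystander: terracotta bowl, 110 mm across, 55 mm high, to the robot's left; origin at the centre of its underside
- brush: bystander: glazing brush lying on the bench to the robot's left; origin under its middle

How it is judged:
By the outcome, as a careful person would: the job done as asked, in the order asked, and still so for the second after the job is handed in, with the robot touching nothing.
It also fails if it takes over 72 s, if anything falls off the work surface, if the arm or the gripper's body presses on something with over 40 N, if the wrist force passes 120 N, or if a joint passes its speed limit or range.

## Working session

There is one attempt and no reset: what is moved stays moved. The work goes in short steps, Python scripts to look and compute and a tool call to move; the robot and the scene stay as the last step left them, time stands still between calls to the robot, and variables do not carry over. Pictures are saved under pics/ and viewed, about 8 in all and at most 12, crops included, and the job is handed in when it is done.

Besides the shell and the picture viewer there is one more tool, called after "Call:" as name(argument=value, ...), one argument or row to a line, values as JSON. move_arm: Moves the arm, as the interface text tells. Its arguments: {"type":"object","properties":{"deltas":{"type":"array","items":{"type":"array","items":{"type":"number"}}},"squeeze":{"type":"number"}},"required":["deltas"]}

```bash
ls; mkdir -p pics
cat > h.py <<'E'
import numpy as np, cv2
from scipy.spatial.transform import Rotation as R
from plant import robot, camera, camera_params, close_job, finder
np.set_printoptions(precision=4,suppress=True)
def cloud(name,depth,P=None):
    P=P or camera_params(name); h,w=depth.shape
    u,v=np.meshgrid(np.arange(w),np.arange(h))
    K=np.array(P["mtx"]); d=np.stack([(u-K[0,2])/K[0,0],(v-K[1,2])/K[1,1]],-1)
    s=d.copy()
    for _ in range(8): s=d/(1+P["k1"]*(s**2).sum(-1,keepdims=True))
    c=np.stack([s[...,0]*depth,-s[...,1]*depth,-depth],-1)
    T=np.array(P["pose"]); return c@T[:3,:3].T+T[:3,3]
def shot(name,fn=None):
    P=camera_params(name); im,d=camera(name)
    if fn: cv2.imwrite('pics/'+fn,im)
    return im,cloud(name,d,P),d
def st():
    s=robot.state(); print('t',s['t'],'tcp',np.array(s['tcp_pos']),'rv',np.array(s['orientation']),'F',np.array(s['force']),'w',s['gripper_width']); 
    print(R.from_rotvec(s['orientation']).as_matrix()); return s
E
python3 - <<'E'
from h import *
s=st(); print(robot.grip_depth)
for c in ['scene','side']:
    im,X,d=shot(c,c+'0.png'); np.save(c+'0.npy',X)
    print(c,np.array(camera_params(c)['pose']))
    for l in ['tote_stamped','tote_plain','tote_stamped_ledge','kerb','glaze_jar','mug','bowl','brush']:
        print(l,[(round(r['conf'],2),np.round(r['xyz'],3).tolist()) for r in finder.recognise(c,l)[:3]])
a=cv2.imread('pics/scene0.png');b=cv2.imread('pics/side0.png');cv2.imwrite('pics/both0.png',cv2.resize(np.vstack([a,b]),None,fx=.75,fy=.75))
E
```

```text
pics
t 0.0 tcp [0.1633 0.4985 0.226 ] rv [-0.9735  1.344   0.9724] F [-0.4226  0.291  -0.2425] w 0.09172792660361641
[[-0.0007 -0.9502  0.3115]
 [-0.0014  0.3115  0.9502]
 [-1.      0.0003 -0.0016]]
-0.0188
scene [[-0.7794 -0.4844  0.3973  1.0787]
 [ 0.6265 -0.6079  0.4878  0.5529]
 [ 0.0052  0.6291  0.7773  0.9599]
 [ 0.      0.      0.      1.    ]]
tote_stamped [(0.74, [0.628, -0.223, 0.086])]
tote_plain [(0.97, [0.611, 0.18, 0.092])]
tote_stamped_ledge [(0.65, [0.626, -0.224, 0.08])]
kerb [(0.73, [0.838, 0.145, 0.003])]
glaze_jar [(0.67, [0.547, 0.031, 0.059])]
mug [(0.76, [0.565, -0.444, 0.051]), (0.19, [0.627, -0.221, 0.081])]
bowl [(0.65, [0.583, 0.462, 0.026])]
brush [(0.85, [0.469, 0.455, 0.016])]
side [[ 0.9663  0.1481 -0.2107  0.393 ]
 [-0.257   0.6084 -0.7509 -0.893 ]
 [ 0.017   0.7797  0.6259  0.8063]
 [ 0.      0.      0.      1.    ]]
tote_stamped [(0.78, [0.648, -0.182, 0.081]), (0.75, [0.556, -0.45, 0.048])]
tote_plain [(0.61, [0.634, 0.175, 0.077])]
tote_stamped_ledge [(0.36, [0.646, -0.186, 0.083])]
kerb [(0.88, [0.83, -0.096, 0.005])]
glaze_jar [(0.6, [0.532, -0.002, 0.053])]
mug [(0.66, [0.562, -0.453, 0.049])]
bowl [(0.9, [0.602, 0.492, 0.036])]
brush [(0.58, [0.648, -0.182, 0.082]), (0.54, [0.454, 0.437, 0.02])]
```

View pics/both0.png

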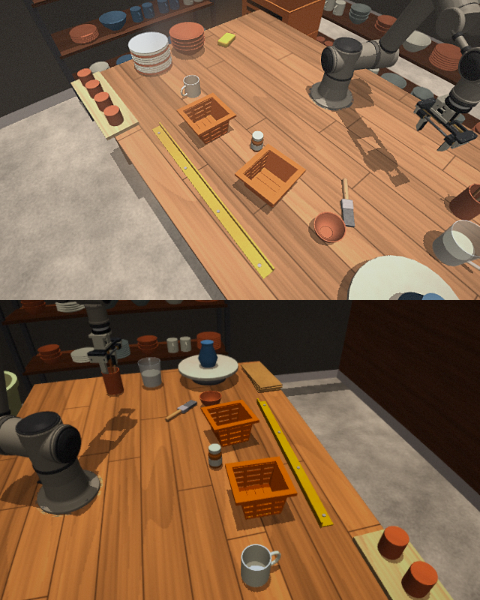

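The top picture (scene camera) shows the totes at about (207,120) and (270,175), with the jar between them and the kerb beyond. The side view agrees. Next I'll fit the rims and the kerb from depth.

Run:
```python
from h import *
allp={0:[],1:[]};K=[]
for c in ['scene','side']:
    im=cv2.imread(f'pics/{c}0.png');X=np.load(c+'0.npy');hsv=cv2.cvtColor(im,cv2.COLOR_BGR2HSV)
    for i,(cx,cy) in enumerate([(.62,-.2),(.62,.18)]):
        m=(abs(X[...,0]-cx)<.16)&(abs(X[...,1]-cy)<.16)&(X[...,2]>.100)&(X[...,2]<.120)
        p=X[m]; allp[i].append(p); 
        r=cv2.minAreaRect((p[:,:2]*1000).astype(np.float32)); print(c,i,len(p),'z',np.percentile(p[:,2],[5,50,95]),r)
    m=(hsv[...,0]>20)&(hsv[...,0]<35)&(hsv[...,1]>120)&(X[...,0]>.7)&(X[...,0]<1)&(abs(X[...,1])<.6)&(X[...,2]<.05)&(X[...,2]>-.02)
    p=X[m]; print(c,'kerb',len(p),'z',np.percentile(p[:,2],[2,25,50,75,98]), cv2.minAreaRect((p[:,:2]*1000).astype(np.float32)))
    for lo in (.019,):
        q=p[p[:,2]>lo]
        if len(q)>20: 
            a=np.polyfit(q[:,1],q[:,0],1); print('hi line',len(q),a,np.std(q[:,0]-np.polyval(a,q[:,1])),cv2.minAreaRect((q[:,:2]*1000).astype(np.float32)))
for i in (0,1):
    p=np.vstack(allp[i]); print('both',i,cv2.minAreaRect((p[:,:2]*1000).astype(np.float32)))
    # topdown hist
for n,cx,cy in [('jar',.535,.0),('mug',.56,-.455)]:
    for c in ['scene','side']:
        X=np.load(c+'0.npy');m=(np.hypot(X[...,0]-cx,X[...,1]-cy)<.07)&(X[...,2]>.02)&(X[...,2]<.1);p=X[m];m2=p[:,2]>.078;print(n,c,p.min(0),p.max(0),'top mean',p[m2].mean(0))
```

```text
scene 0 1279 z [0.1022 0.1101 0.1132] ((640.60546875, -202.04171752929688), (186.215576171875, 195.39866638183594), 88.16341400146484)
scene 1 1970 z [0.103  0.11   0.1126] ((630.9827880859375, 196.92762756347656), (195.8874969482422, 181.8538818359375), 8.234692573547363)
scene kerb 3974 z [0.0005 0.0031 0.0044 0.0062 0.0269] ((833.7283935546875, 38.346221923828125), (801.7349243164062, 52.62147903442383), 88.08118438720703)
hi line 542 [0.0352 0.8157] 0.0018057724877949392 ((816.5747680664062, 39.7911376953125), (800.0018310546875, 8.437379837036133), 87.90281677246094)
side 0 2208 z [0.1018 0.1085 0.1109] ((638.3406372070312, -203.34962463378906), (185.974609375, 193.9468231201172), 87.8006820678711)
side 1 1120 z [0.1013 0.108  0.1104] ((629.22802734375, 195.0368194580078), (195.01113891601562, 188.98838806152344), 8.428418159484863)
side kerb 2721 z [-0.0007  0.0024  0.0044  0.0176  0.0258] ((847.893310546875, -66.8411865234375), (176.8028106689453, 1075.5482177734375), 7.270089149475098)
hi line 529 [-0.0709  0.8167] 0.03564059695253624 ((833.5601806640625, -87.06329345703125), (164.80653381347656, 1036.347900390625), 9.659061431884766)
both 0 ((640.0516357421875, -202.896484375), (187.8144073486328, 196.72207641601562), 88.06659698486328)
both 1 ((630.3256225585938, 195.199462890625), (197.23023986816406, 188.98838806152344), 8.428418159484863)
jar scene [ 0.5139 -0.0035  0.0201] [0.5619 0.0477 0.0908] top mean [0.5374 0.0224 0.0851]
jar side [ 0.5069 -0.0104  0.02  ] [0.5583 0.0398 0.0867] top mean [0.5323 0.0148 0.0834]
mug scene [ 0.516  -0.5015  0.0206] [ 0.6284 -0.418   0.0912] top mean [ 0.5542 -0.4593  0.0837]
mug side [ 0.5123 -0.5025  0.0201] [ 0.6275 -0.4219  0.0882] top mean [ 0.5511 -0.4644  0.0833]
```

```bash
cat >> h.py <<'E'
def rot(yaw,tilt):
    y,t=np.radians([yaw,tilt]); f=np.array([np.cos(y),np.sin(y),0]); x=np.sin(t)*f+np.array([0,0,-np.cos(t)])
    z=np.array([-np.sin(y),np.cos(y),0]); return R.from_matrix(np.stack([x,np.cross(z,x),z],1))
def plan(wps,start=None,hand=0):
    """wps: (pos,yaw,tilt,nrows); prints rounded rows, tracking the rounding; returns the end pose"""
    if start is None: s=robot.state(); start=(np.array(s['tcp_pos']),R.from_rotvec(s['orientation']))
    p,q=start; rows=[]
    for pos,yaw,tilt,n in wps:
        g=rot(yaw,tilt)
        for k in range(n,0,-1):
            d=np.round(q.inv().apply((np.array(pos)-p)/k)*1000,0)
            w=np.round((q.inv()*g).as_rotvec()/k,2)
            if abs(w).max()>.14 or abs(d).max()>45: print('!!',d,w)
            rows.append([int(v) for v in d]+[float(v) for v in w]+[hand])
            p=p+q.apply(d/1000); q=q*R.from_rotvec(w)
    for i in range(0,len(rows),12): print(str(rows[i:i+12]).replace(' ','').replace('0.0,','0,'))
    print('end',p); return p,q
def arc(o,yaw,th,pen,r=(-26,110)):
    """TCP place pressing the ledge at tip angle th, pen mm deep, for a tote of origin o (xy)"""
    t=np.radians(th); c,s=np.cos(t),np.sin(t); a,b=r[0],r[1]-pen
    X=(a*c-b*s-60)/1000; Z=(a*s*-1+b*c)/1000
    y=np.radians(yaw); return np.array([o[0]+X*np.cos(y),o[1]+X*np.sin(y),Z])
E
python3 - <<'E'
from h import *
print([a for a in dir(robot) if a[0]!='_'])
o=(.630,.195);yw=8.4
for th in (0,30,50,70): print(th,arc(o,yw,th,0))
a=arc(o,yw,0,0)
e=plan([((.40,.26,.24),8.4,0,9),(a+[0,0,.025],8.4,0,6)])
E
```

```text
['MotionError', 'grip_depth', 'state']
0 [0.5449 0.1824 0.11  ]
30 [0.494  0.1749 0.1083]
50 [0.4707 0.1715 0.0906]
70 [0.4596 0.1698 0.0621]
[[-1,-33,-17,-0.05,0,0,0],[-2,-32,-19,-0.05,0,0,0],[-1,-31,-20,-0.05,0,0,0],[-2,-30,-22,-0.05,0,0,0],[-1,-29,-23,-0.05,0,0,0],[-2,-28,-25,-0.05,0,0,0],[-1,-27,-26,-0.05,0,0,0],[-2,-26,-28,-0.06,0,0,0],[-1,-24,-29,-0.05,0,0,0],[17,-22,-16,-0,0,0,0],[18,-22,-16,-0,0,0,0],[17,-22,-16,-0,0,0,0]]
[[18,-22,-16,-0,0,0,0],[17,-22,-17,-0,0,0,0],[18,-23,-16,-0,0,0,0]]
end [0.5453 0.1826 0.1347]
```

```bash
sed -i 's/a\*s\*-1+b\*c/a*s+b*c/' h.py; echo ok
```

```text
ok
```

Call:
move_arm(
  deltas=[
    [-1,-33,-17,-0.05,0,0,0],
    [-2,-32,-19,-0.05,0,0,0],
    [-1,-31,-20,-0.05,0,0,0],
    [-2,-30,-22,-0.05,0,0,0],
    [-1,-29,-23,-0.05,0,0,0],
    [-2,-28,-25,-0.05,0,0,0],
    [-1,-27,-26,-0.05,0,0,0],
    [-2,-26,-28,-0.06,0,0,0],
    [-1,-24,-29,-0.05,0,0,0],
    [17,-22,-16,0,0,0,0],
    [18,-22,-16,0,0,0,0],
    [17,-22,-16,0,0,0,0],
  ],
)

```text
t: 2.1
tcp_pos: [0.473, 0.2207, 0.1872]
orientation: [-1.314, 1.138, 1.313]
force: [-0.2, -0.0, 0.2]
gripper_width: 0.0915
```

Call:
move_arm(
  deltas=[
    [18,-22,-16,0,0,0,0],
    [17,-22,-17,0,0,0,0],
    [18,-23,-16,0,0,0,0],
    [0,0,0,0,0,0,0],
  ],
)

```text
t: 2.5
tcp_pos: [0.5465, 0.1805, 0.1319]
orientation: [-1.311, 1.142, 1.314]
force: [-0.1, 0.5, 0.8]
gripper_width: 0.0917
```

Run:
```python
from h import *
s=st()
im,X,d=shot('wrist','w1.png'); im2,X2,d2=shot('side','s1.png')
o=(.630,.195);yw=8.4
W=[(arc(o,yw,0,0)+[0,0,.001],yw,0,3)]+[(arc(o,yw,t,4),yw,t,1) for t in range(4,57,4)]
e=plan(W)
c=im2[100:400,200:600]
cv2.imwrite('pics/v1.png',np.vstack([cv2.resize(im,(448,280)),cv2.resize(c,(448,300))]))
```

```text
t 2.5 tcp [0.5465 0.1805 0.1319] rv [-1.3113  1.1423  1.3139] F [-0.1037  0.5137  0.8145] w 0.09174571890759244
[[-0.0029 -0.9901 -0.1402]
 [-0.0011 -0.1402  0.9901]
 [-1.      0.0031 -0.0007]]
[[8,0,0,-0,0,-0,0],[8,0,0,-0,0,-0,0],[7,0,0,-0,0,-0,0],[7,7,0,-0,0,-0.07,0],[2,8,0,-0,-0,-0.07,0],[2,7,0,-0,-0,-0.07,0],[2,7,0,-0,-0,-0.07,0],[3,8,0,-0,-0,-0.07,0],[2,7,0,-0,-0,-0.07,0],[2,7,0,-0,-0,-0.07,0],[2,8,0,-0,-0,-0.07,0],[2,7,0,-0,-0,-0.07,0]]
[[2,7,0,-0,-0,-0.07,0],[2,8,0,-0,-0,-0.07,0],[2,7,0,-0,-0,-0.07,0],[2,7,0,-0,-0,-0.07,0],[2,8,0,-0,-0,-0.07,0]]
end [0.469  0.1714 0.0375]
```

View pics/v1.png

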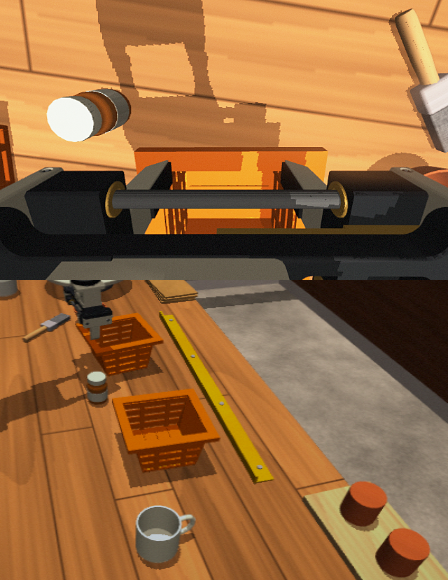

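Viewed picture 2. The fingers sit over the left tote's near ledge at about (230,160) in the wrist view, centred and parallel to it, and the jar at (85,115) is clear. I'll press now.

Call:
move_arm(
  deltas=[
    [8,0,0,0,0,0,0],
    [8,0,0,0,0,0,0],
    [7,0,0,0,0,0,0],
    [7,7,0,0,0,-0.07,0],
    [2,8,0,0,0,-0.07,0],
    [2,7,0,0,0,-0.07,0],
  ],
)

```text
t: 3.2
tcp_pos: [0.5244, 0.1801, 0.1025]
orientation: [-1.396, 0.964, 1.155]
force: [-7.0, -1.9, 17.2]
gripper_width: 0.092
```

Run:
```python
from h import *
s=st(); X=shot('side')[1]
m=(abs(X[...,0]-.6)<.2)&(abs(X[...,1]-.19)<.1)&(X[...,0]>.65)&(X[...,2]>.02); p=X[m]; print('max z far',np.percentile(p[:,2],99))
```

```text
t 3.2 tcp [0.5244 0.1801 0.1025] rv [-1.3958  0.9642  1.155 ] F [-6.9506 -1.8911 17.1822] w 0.091963916566567
[[ 0.2137 -0.9663 -0.1436]
 [ 0.0313 -0.1402  0.9896]
 [-0.9764 -0.216   0.0003]]
max z far 0.13807213526531303
```

Call:
move_arm(
  deltas=[
    [2,7,0,0,0,-0.07,0],
    [3,8,0,0,0,-0.07,0],
    [2,7,0,0,0,-0.07,0],
    [2,7,0,0,0,-0.07,0],
    [2,8,0,0,0,-0.07,0],
    [2,7,0,0,0,-0.07,0],
  ],
)

```text
t: 3.85
tcp_pos: [0.5026, 0.1932, 0.1351]
orientation: [-1.506, 0.735, 0.891]
force: [-0.0, 0.2, -0.2]
gripper_width: 0.0916
```

Run:
```python
from h import *
s=st(); X=shot('side')[1]
m=(abs(X[...,0]-.6)<.2)&(abs(X[...,1]-.19)<.1)&(X[...,0]>.6)&(X[...,2]>.02); p=X[m]; print('max z far',np.percentile(p[:,2],99))
```

```text
t 3.85 tcp [0.5026 0.1932 0.1351] rv [-1.5056  0.7355  0.8909] F [-0.0227  0.1882 -0.2052] w 0.09163845711316457
[[ 0.5104 -0.8508 -0.1251]
 [ 0.0384 -0.1228  0.9917]
 [-0.8591 -0.5109 -0.03  ]]
max z far 0.11352918308599809
```

Run:
```python
from h import *
s=st(); print(np.array(s['joint_pos']))
im,X,d=shot('side','s2.png');np.save('s2.npy',X);ims,Xs,_=shot('scene','c2.png')
cv2.imwrite('pics/v2.png',np.vstack([im[50:350,200:500],ims[50:350,250:550]]))
p=X[(abs(X[...,0]-.62)<.16)&(abs(X[...,1]-.19)<.13)&(X[...,2]>.10)&(X[...,2]<.118)&(X[...,0]>.53)]
print(len(p),cv2.minAreaRect((p[:,:2]*1000).astype(np.float32)))
```

```text
t 3.9 tcp [0.5027 0.1944 0.137 ] rv [-1.5064  0.7316  0.8877] F [-0.287   1.2243  1.6209] w 0.0917713805269245
[[ 0.5142 -0.8485 -0.1251]
 [ 0.0393 -0.1224  0.9917]
 [-0.8568 -0.5148 -0.0296]]
[ 0.2924  0.2799  2.0704 -0.4087  0.282  -1.048 ]
1113 ((631.3385620117188, 195.52978515625), (195.66226196289062, 189.39495849609375), 8.408807754516602)
```

View pics/v2.png

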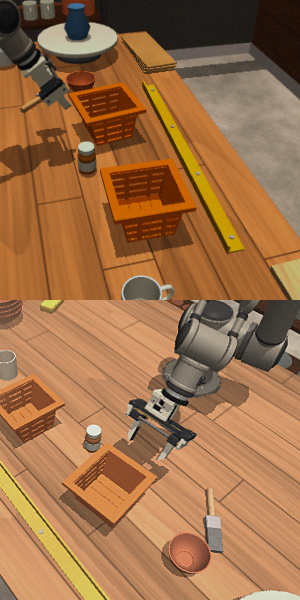

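Viewed picture 3. The left tote fell back flat where it was, and the fingers backed off: joint 5 reached its lower limit of 0.28, so tool tilt near the robot is limited to about 30°. I'll redo the tip with at most 18° of tilt, leading with the front edge of the fingertips.

```bash
cat >> h.py <<'E'
import json
def log():
    s=robot.state(); open('log.jsonl','a').write(json.dumps([list(map(float,s[k])) for k in('joint_pos','tcp_pos','orientation')])+'\n'); print('j',np.array(s['joint_pos']))
def press(o,yaw,th,pen=4,tmax=18,a=-21):
    """(pos,yaw,tilt): the fingertips' front lower edge on the ledge at tip angle th"""
    tl=min(th,tmax); return (arc(o,yaw,th,pen,(a,110))+.0095*rot(yaw,tl).apply([0,1,0]),yaw,tl)
E
python3 - <<'E'
from h import *
open('log.jsonl','w').write(json.dumps([[1.108,.342,1.524,0,1.275,-.146],[.1633,.4985,.2265],[-.9735,1.344,.9724]])+'\n')
log()
o=(.631,.1955);yw=8.4
a=press(o,yw,0,0)[0]
W=[(a+[-.02,0,.03],yw,0,5),(a+[0,0,.02],yw,0,2),(a+[0,0,.001],yw,0,2)]+[press(o,yw,t)+(1,) for t in range(4,57,4)]
plan(W)
E
```

```text
j [ 0.2895  0.2836  2.0698 -0.3944  0.2828 -1.0667]
[[1,-3,-3,-0,-0.01,0.11,0],[1,-4,-3,-0,-0.01,0.11,0],[0,-4,-3,-0,-0,0.1,0],[0,-3,-3,-0,-0.01,0.11,0],[-1,-4,-2,-0.01,-0,0.11,0],[5,-10,-1,0,-0,-0,0],[5,-9,-2,0,-0,-0,0],[9,0,0,0,-0,-0,0],[10,0,0,0,-0,-0,0],[7,7,0,0,-0,-0.07,0],[2,7,0,0,-0,-0.07,0],[3,7,0,0,-0,-0.07,0]]
[[2,8,0,0,-0,-0.07,0],[2,7,0,0,-0,-0.04,0],[2,7,0,0,-0,0,0],[3,8,0,0,-0,0,0],[3,6,0,0,-0,0,0],[3,7,0,0,-0,0,0],[4,7,0,0,-0,0,0],[4,6,0,0,-0,0,0],[5,6,0,0,-0,0,0],[5,5,0,0,-0,0,0],[6,5,0,0,-0,0,0]]
end [0.4645 0.1705 0.0389]
```

Call:
move_arm(
  deltas=[
    [1,-3,-3,0,-0.01,0.11,0],
    [1,-4,-3,0,-0.01,0.11,0],
    [0,-4,-3,0,0,0.1,0],
    [0,-3,-3,0,-0.01,0.11,0],
    [-1,-4,-2,-0.01,0,0.11,0],
    [0,0,0,0,0,0,0],
  ],
)

```text
t: 4.6
tcp_pos: [0.5248, 0.1807, 0.1381]
orientation: [-1.319, 1.137, 1.308]
force: [2.1, 0.3, 0.6]
gripper_width: 0.0915
```

Run:
```python
from h import *
log();st()
o=(.631,.1955);yw=8.4
a=press(o,yw,0,0)[0]
W=[(a+[0,0,.02],yw,0,4),(a+[0,0,.001],yw,0,2)]+[press(o,yw,t)+(1,) for t in range(4,57,4)]
plan(W)
```

```text
j [ 0.196   0.4782  1.5714 -0.0048  1.0872 -1.5159]
t 4.6 tcp [0.5248 0.1807 0.1381] rv [-1.3192  1.1367  1.3082] F [2.1377 0.3337 0.6139] w 0.09148038919229828
[[ 0.0056 -0.9897 -0.1428]
 [-0.0032 -0.1428  0.9897]
 [-1.     -0.0051 -0.004 ]]
[[2,-4,0,-0,-0,0,0],[2,-4,0,-0,-0,0,0],[2,-4,0,-0,-0,0,0],[2,-5,-1,-0,-0,0.01,0],[10,0,0,-0,-0,-0,0],[9,0,0,-0,-0,-0,0],[8,8,0,-0,-0,-0.07,0],[2,7,0,-0,-0,-0.07,0],[3,7,0,-0,-0,-0.07,0],[2,7,0,-0,-0,-0.07,0],[2,8,0,-0,-0,-0.04,0],[2,7,0,-0,-0,0,0]]
[[2,7,0,-0,-0,0,0],[3,7,0,-0,-0,0,0],[4,7,0,-0,-0,0,0],[4,6,0,-0,-0,0,0],[4,6,0,-0,-0,0,0],[5,6,0,-0,-0,0,0],[5,6,0,-0,-0,0,0],[6,5,0,-0,-0,0,0]]
end [0.4642 0.1706 0.0385]
```

Call:
move_arm(
  deltas=[
    [2,-4,0,0,0,0,0],
    [2,-4,0,0,0,0,0],
    [2,-4,0,0,0,0,0],
    [2,-5,-1,0,0,0.01,0],
    [10,0,0,0,0,0,0],
    [9,0,0,0,0,0,0],
    [8,8,0,0,0,-0.07,0],
    [2,7,0,0,0,-0.07,0],
    [3,7,0,0,0,-0.07,0],
    [2,7,0,0,0,-0.07,0],
    [2,8,0,0,0,-0.04,0],
    [2,7,0,0,0,0,0],
  ],
)

```text
t: 5.8
tcp_pos: [0.4966, 0.1758, 0.0859]
orientation: [-1.433, 0.89, 1.079]
force: [-2.4, 0.7, 3.3]
gripper_width: 0.0914
```

Run:
```python
from h import *
log();st();X=shot('side')[1]
m=(abs(X[...,0]-.6)<.2)&(abs(X[...,1]-.19)<.1)&(X[...,0]>.59)&(X[...,2]>.02); p=X[m]; print('max z far',np.percentile(p[:,2],99))
```

```text
j [ 0.2114  0.3873  1.9777 -0.0614  0.463  -1.4534]
t 5.8 tcp [0.4966 0.1758 0.0859] rv [-1.433   0.8902  1.0788] F [-2.3689  0.7232  3.3356] w 0.09144714912134809
[[ 0.308  -0.9406 -0.1431]
 [ 0.038  -0.1381  0.9897]
 [-0.9506 -0.3103 -0.0067]]
max z far 0.16404907971082372
```

Run:
```python
from h import *
o=(.631,.1955);yw=8.4
plan([press(o,yw,t,5,tm)+(1,) for t,tm in zip(range(28,57,4),(17,15,13,11,9,7,6,5))])
```

```text
[[5,2,0,-0,-0.01,0.02,0],[2,7,0,-0,0,0.03,0],[4,6,0,-0,0,0.04,0],[4,6,0,-0,0,0.03,0],[5,6,0,-0,0,0.04,0],[5,5,0,-0,0,0.03,0],[6,4,0,-0,0,0.02,0],[6,4,0,-0,0,0.02,0]]
end [0.4642 0.1711 0.0406]
```

Call:
move_arm(
  deltas=[
    [5,2,0,0,-0.01,0.02,0],
    [2,7,0,0,0,0.03,0],
    [4,6,0,0,0,0.04,0],
    [4,6,0,0,0,0.03,0],
    [5,6,0,0,0,0.04,0],
  ],
)

```text
t: 6.35
tcp_pos: [0.4776, 0.1727, 0.0597]
orientation: [-1.373, 1.013, 1.205]
force: [-1.3, -0.8, -0.5]
gripper_width: 0.0916
```

Run:
```python
from h import *
log();st();X=shot('side')[1]
m=(abs(X[...,0]-.6)<.2)&(abs(X[...,1]-.19)<.1)&(X[...,0]>.55)&(X[...,2]>.02); p=X[m]; print('max z far',np.percentile(p[:,2],99))
```

```text
j [ 0.1996  0.4533  1.9144 -0.0097  0.6205 -1.5095]
t 6.35 tcp [0.4776 0.1727 0.0597] rv [-1.3727  1.0129  1.2048] F [-1.2551 -0.7683 -0.4935] w 0.09157908454182406
[[ 0.1509 -0.9778 -0.1454]
 [ 0.0248 -0.1433  0.9894]
 [-0.9882 -0.1529  0.0026]]
max z far 0.18527231339554542
```

Call:
move_arm(
  deltas=[
    [5,5,0,0,0,0.03,0],
    [6,4,0,0,0,0.02,0],
    [6,4,0,0,0,0.02,0],
    [6,4,0,0,0,0,0],
    [0,0,0,0,0,0,0],
  ],
)

```text
t: 6.9
tcp_pos: [0.4626, 0.1706, 0.0343]
orientation: [-1.347, 1.068, 1.256]
force: [-0.6, 0.4, -0.8]
gripper_width: 0.092
```

Run:
```python
from h import *
log();s=st();im,X,_=shot('side');im2,X2,_=shot('scene')
m=(abs(X[...,0]-.6)<.2)&(abs(X[...,1]-.19)<.1)&(X[...,0]>.53)&(X[...,2]>.02); p=X[m]; print('max z far',np.percentile(p[:,2],99))
cv2.imwrite('pics/v3.png',np.vstack([im[50:350,200:500],im2[50:350,250:550]]))
```

```text
j [ 0.199   0.5028  1.9149 -0.0032  0.64   -1.5153]
t 6.9 tcp [0.4626 0.1706 0.0343] rv [-1.3472  1.0682  1.2561] F [-0.563   0.396  -0.8383] w 0.09199738675916383
[[ 0.0825 -0.9859 -0.1456]
 [ 0.0147 -0.1449  0.9893]
 [-0.9965 -0.0838  0.0025]]
max z far 0.18313472536025893
```

View pics/v3.png

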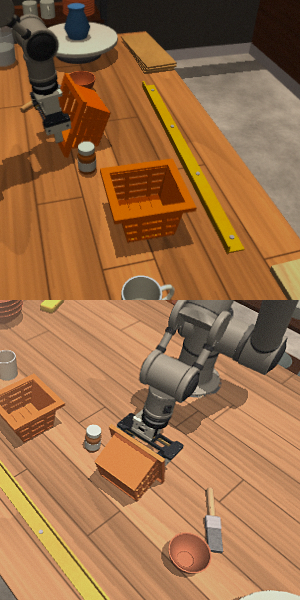

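Viewed picture 4. The left tote stands on its end with a bare orange underside (scene view, about (130,465)), so it is the plain one. I'll back off and go to the right tote.

Run:
```python
from h import *
o=(.6395,-.2027);yw=-1.9
a=press(o,yw,0,0)[0]
W=[((.42,.165,.06),8.4,3,3),((.42,.16,.2),8.4,0,5),((.45,-.1,.2),-1.9,0,8),(a+[-.01,0,.06],yw,0,4),(a+[0,0,.02],yw,0,2)]
plan(W)
```

```text
[[-9,14,0,-0,0,0.01,0],[-10,14,0,-0,0,0.01,0],[-9,14,1,-0,0,0.01,0],[-28,-1,-1,-0,0,0.01,0],[-28,-1,-1,-0,0,0.01,0],[-28,-1,-1,-0,0,0.01,0],[-28,-1,-1,-0,0,0.01,0],[-28,0,-1,-0,0,0.02,0],[0,1,-33,0.02,0,-0,0],[0,0,-33,0.02,0,-0,0],[0,0,-33,0.02,0,-0,0],[0,-1,-33,0.02,0,-0,0]]
[[0,-2,-32,0.02,0,-0,0],[0,-2,-32,0.03,0,-0,0],[0,-3,-33,0.02,0,-0,0],[-1,-4,-32,0.03,0,-0,0],[7,-23,-24,-0,0,-0,0],[8,-23,-24,-0,0,-0,0],[7,-23,-24,-0,0,-0,0],[8,-24,-25,-0,0,-0,0],[20,-5,0,-0,0,-0,0],[20,-5,1,-0,0,-0,0]]
end [ 0.5493 -0.1992  0.1297]
```

Call:
move_arm(
  deltas=[
    [-9,14,0,0,0,0.01,0],
    [-10,14,0,0,0,0.01,0],
    [-9,14,1,0,0,0.01,0],
    [-28,-1,-1,0,0,0.01,0],
    [-28,-1,-1,0,0,0.01,0],
    [-28,-1,-1,0,0,0.01,0],
    [-28,-1,-1,0,0,0.01,0],
    [-28,0,-1,0,0,0.02,0],
    [0,1,-33,0.02,0,0,0],
    [0,0,-33,0.02,0,0,0],
    [0,0,-33,0.02,0,0,0],
    [0,-1,-33,0.02,0,0,0],
  ],
)

```text
t: 8.2
tcp_pos: [0.4342, 0.0278, 0.2006]
orientation: [-1.254, 1.178, 1.261]
force: [0.2, -0.5, -0.2]
gripper_width: 0.0915
```

Call:
move_arm(
  deltas=[
    [0,-2,-32,0.02,0,0,0],
    [0,-2,-32,0.03,0,0,0],
    [0,-3,-33,0.02,0,0,0],
    [-1,-4,-32,0.03,0,0,0],
    [7,-23,-24,0,0,0,0],
    [8,-23,-24,0,0,0,0],
    [7,-23,-24,0,0,0,0],
    [8,-24,-25,0,0,0,0],
    [20,-5,0,0,0,0,0],
    [20,-5,1,0,0,0,0],
    [0,0,0,0,0,0,0],
  ],
)

```text
t: 9.3
tcp_pos: [0.5478, -0.1981, 0.1278]
orientation: [-1.177, 1.228, 1.193]
force: [0.0, 0.6, 0.8]
gripper_width: 0.0917
```

Run:
```python
from h import *
log();st()
im,X,_=shot('side')
p=X[(abs(X[...,0]-.64)<.16)&(abs(X[...,1]+.2)<.13)&(X[...,2]>.10)&(X[...,2]<.118)&(X[...,0]>.6)]
print(p.max(0),p.min(0))
m=(abs(X[...,0]-.6)<.2)&(abs(X[...,1]-.19)<.1)&(X[...,0]>.4)&(X[...,2]>.02); p=X[m]; print('left tote max z',np.percentile(p[:,2],99),p.max(0),p.min(0))
o=(.6395,-.2027);yw=-1.9
a=press(o,yw,0,0)[0]
plan([(a+[0,0,.001],yw,0,2)]+[press(o,yw,t,5,tm)+(1,) for t,tm in zip(range(4,61,4),(4,8,12,14,14,14,14,13,12,11,9,7,6,5,5))])
```

```text
j [-0.4786  0.5426  1.4894  0.0002  1.1197 -2.0156]
t 9.3 tcp [ 0.5478 -0.1981  0.1278] rv [-1.1766  1.2282  1.1929] F [0.0229 0.6416 0.8211] w 0.09174173453425295
[[-0.0088 -0.9994  0.0339]
 [ 0.0048  0.0339  0.9994]
 [-0.9999  0.009   0.0045]]
[ 0.7366 -0.1101  0.1132] [ 0.6004 -0.2981  0.1   ]
left tote max z 0.1832330359062463 [0.5752 0.2748 0.186 ] [0.4555 0.0901 0.02  ]
[[9,0,-1,-0,0,-0,0],[9,-1,0,-0,0,-0.01,0],[9,7,0,-0,0,-0.07,0],[2,8,0,-0,0,-0.07,0],[3,7,0,-0,0,-0.07,0],[2,7,0,-0,0,-0.03,0],[2,7,0,-0,0,-0,0],[2,7,0,-0,0,-0,0],[3,7,0,-0,0,-0,0],[3,7,0,-0,0,0.02,0],[4,6,0,-0,0,0.01,0],[4,6,-1,-0,0,0.02,0]]
[[5,6,0,-0,0,0.04,0],[5,5,0,-0,0,0.03,0],[6,4,0,-0,0,0.02,0],[7,4,0,-0,0,0.02,0],[6,3,0,-0,0,-0,0]]
end [ 0.4687 -0.1974  0.0338]
```

Call:
move_arm(
  deltas=[
    [9,0,-1,0,0,0,0],
    [9,-1,0,0,0,-0.01,0],
    [9,7,0,0,0,-0.07,0],
    [2,8,0,0,0,-0.07,0],
    [3,7,0,0,0,-0.07,0],
    [2,7,0,0,0,-0.03,0],
    [2,7,0,0,0,0,0],
    [2,7,0,0,0,0,0],
    [3,7,0,0,0,0,0],
    [3,7,0,0,0,0.02,0],
    [4,6,0,0,0,0.01,0],
    [4,6,-1,0,0,0.02,0],
  ],
)

```text
t: 10.55
tcp_pos: [0.4874, -0.1989, 0.0668]
orientation: [-1.272, 1.081, 1.039]
force: [-2.8, 1.6, 2.6]
gripper_width: 0.092
```

Call:
move_arm(
  deltas=[
    [5,6,0,0,0,0.04,0],
    [5,5,0,0,0,0.03,0],
    [6,4,0,0,0,0.02,0],
    [7,4,0,0,0,0.02,0],
    [6,3,0,0,0,0,0],
    [0,0,0,0,0,0,0],
  ],
)

```text
t: 11.15
tcp_pos: [0.4696, -0.198, 0.0329]
orientation: [-1.222, 1.161, 1.122]
force: [0.5, 0.3, -0.3]
gripper_width: 0.0915
```

Run:
```python
from h import *
log();s=st();im,X,_=shot('side');im2,X2,_=shot('scene')
m=(abs(X[...,0]-.6)<.2)&(abs(X[...,1]+.19)<.1)&(X[...,0]>.53)&(X[...,2]>.02); p=X[m]; print('max z far',np.percentile(p[:,2],99),p.max(0),p.min(0))
cv2.imwrite('pics/v4.png',np.vstack([im[80:380,180:480],im2[50:350,200:500]]))
```

```text
j [-0.5788  0.5284  1.8667  0.0743  0.6766 -2.1717]
t 11.15 tcp [ 0.4696 -0.198   0.0329] rv [-1.222   1.1614  1.1223] F [ 0.5031  0.3403 -0.3398] w 0.0914947813075993
[[ 0.0849 -0.9958  0.0341]
 [ 0.      0.0342  0.9994]
 [-0.9964 -0.0848  0.0029]]
max z far 0.18409484297540896 [ 0.626  -0.1073  0.1862] [ 0.53   -0.29    0.0201]
```

View pics/v4.png

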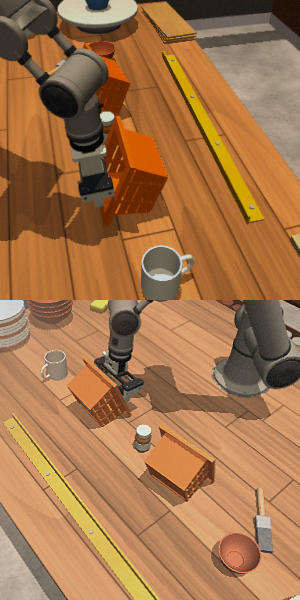

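Viewed picture 5. Both totes now stand on their ends. The panel the scene camera mainly shows is the far wall, with the underside only at a grazing angle, so my reading of the left tote was premature. I'll check those strips and retreat.

Run:
```python
from h import *
im2,X2,_=shot('scene','c5.png')
for l in ['tote_stamped','tote_plain','tote_stamped_heel','tote_plain_heel','tote_stamped_ledge']:
    print(l,[(round(r['conf'],2),np.round(r['xyz'],3).tolist()) for r in finder.recognise('scene',l)[:3]])
hsv=cv2.cvtColor(im2,cv2.COLOR_BGR2HSV)
for n,cy in (('L',.19),('R',-.2)):
    m=(abs(X2[...,1]-cy)<.1)&(X2[...,0]>.54)&(X2[...,0]<.66)&(X2[...,2]>.012)&(X2[...,2]<.15)
    w=m&(hsv[...,1]<110)&(hsv[...,2]>90); print(n,m.sum(),w.sum())
cv2.imwrite('pics/v5.png',np.vstack([cv2.resize(im2[120:270,250:450],(800,600))]))
def P(W,**k): return plan(W,**k)
plan([((.43,-.197,.05),-1.9,3,3),((.43,-.19,.2),-1.9,0,5)])
```

```text
tote_stamped [(0.95, [0.568, -0.161, 0.128])]
tote_plain [(0.7, [0.567, -0.164, 0.127]), (0.69, [0.569, 0.202, 0.131])]
tote_stamped_heel [(0.95, [0.567, -0.163, 0.126]), (0.16, [0.47, 0.454, 0.019])]
tote_plain_heel [(0.75, [0.568, 0.207, 0.135])]
tote_stamped_ledge [(0.71, [0.565, -0.163, 0.125]), (0.69, [0.837, 0.147, 0.006])]
L 1749 0
R 1251 12
[[-6,13,0,-0,0,0.01,0],[-6,13,0,-0,0,0.01,0],[-7,13,0,-0,0,0.01,0],[-30,-2,1,-0,0,0.01,0],[-30,-1,2,-0,0,0.01,0],[-30,-1,1,-0,0,0.01,0],[-30,-1,2,-0,0,0.01,0],[-30,0,1,-0,0,0.02,0]]
end [ 0.4298 -0.1904  0.2004]
```

View pics/v5.png

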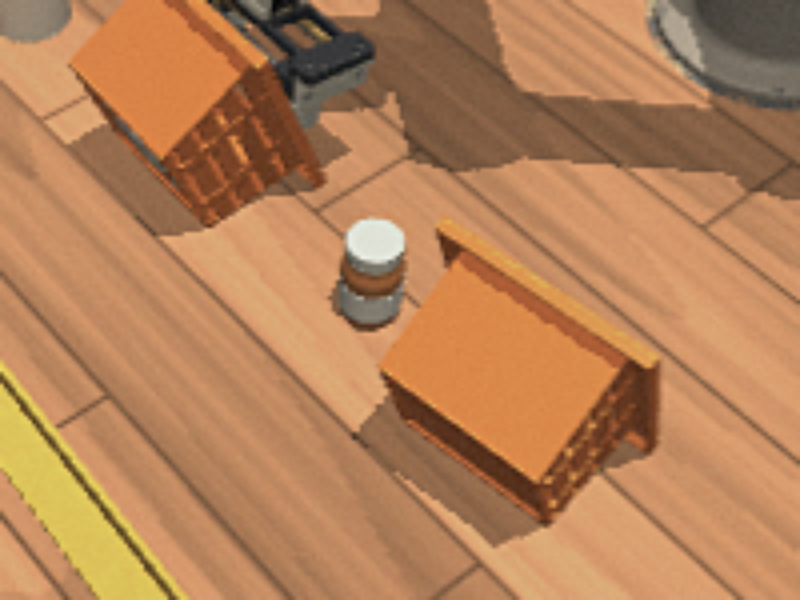

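Viewed picture 6. The strip under the left tote at (470,450) is bare orange. The one under the right tote at (140,140) is whitish, and the finder gives stamped at 0.95, so the right tote is the stamped one. Next I'll back off, fit a kinematic model to my logged joint readings, and see what tool tilt is possible for a low push.

Call:
move_arm(
  deltas=[
    [-6,13,0,0,0,0.01,0],
    [-6,13,0,0,0,0.01,0],
    [-7,13,0,0,0,0.01,0],
    [-30,-2,1,0,0,0.01,0],
    [-30,-1,2,0,0,0.01,0],
    [-30,-1,1,0,0,0.01,0],
    [-30,-1,2,0,0,0.01,0],
    [-30,0,1,0,0,0.02,0],
  ],
)

```text
t: 12.35
tcp_pos: [0.4282, -0.19, 0.2019]
orientation: [-1.18, 1.228, 1.188]
force: [0.7, -1.0, -0.1]
gripper_width: 0.0917
```

```bash
cat > kin.py <<'E'
from h import *
from scipy.optimize import least_squares
L=[json.loads(l) for l in open('log.jsonl')]
LO=np.array([-2.53,-.77,.04,-1,.28,-3.11]);HI=np.array([2.53,2.02,2.7,4.14,2.66,3.11])
Rx=lambda a:R.from_euler('x',a);Ry=lambda a:R.from_euler('y',a);Rz=lambda a:R.from_euler('z',a)
T0=R.from_matrix(np.array([[0,0,-1],[0,1,0],[1,0,0]]).T) # placeholder, solved below
def fk(p,j,s4=1,s6=1):
    h,e,b,L2,L3,a3,d=p[:7]
    q=Rz(j[0]); x=np.array([0,0,h])+q.apply([e,b,0]); q=q*Ry(j[1]); x=x+q.apply([0,0,L2])
    q=q*Ry(j[2]); x=x+q.apply([a3,0,L3]); q=q*Rz(s4*j[3])*Ry(j[4])*Rz(s6*j[5]); x=x+q.apply([0,0,d])
    return x,q
Q=[R.from_rotvec(l[2]) for l in L]
best=None
for s4 in(1,-1):
  for s6 in(1,-1):
    qs=[fk(np.zeros(7),l[0],s4,s6)[1].inv()*q for l,q in zip(L,Q)]
    m=R.concatenate(qs).mean(); sp=max((m.inv()*k).magnitude() for k in qs)
    if best is None or sp<best[0]: best=(sp,s4,s6,m)
sp,s4,s6,TM=best
f=lambda p:np.concatenate([fk(p,l[0],s4,s6)[0]-l[1] for l in L]+[.002*(p-[.3,0,.07,.45,.4,0,.2])])
r=least_squares(f,[.3,0,.07,.45,.4,0,.2]); PRM=r.x
def ik(pos,rq,j0):
    g=lambda j:np.r_[(fk(PRM,j,s4,s6)[0]-pos)*10,((fk(PRM,j,s4,s6)[1]*TM).inv()*rq).as_rotvec()]
    k=least_squares(g,np.clip(j0,LO+1e-3,HI-1e-3),bounds=(LO,HI)); return k.x,np.abs(k.fun).max()
E
python3 - <<'E'
from kin import *
log(); print('rot spread',sp,s4,s6,'prm',PRM,'res mm',abs(f(PRM)[:-7]).max()*1000)
j0=np.array(robot.state()['joint_pos'])
for half in (0,1):
  for x in (.44,.55,.69):
    j=j0.copy()
    if half: j[5]+=np.pi
    for t in range(0,66,5):
        z=.2 if False else .012
        j,e=ik(np.array([x,-.197,z]),rot(-1.9,t)*Rx(np.pi*half),j)
        if t%10==5 or e>1e-3: print(half,x,t,j,round(e,4))
E
```

```text
j [-0.5807  0.2654  1.7076 -0.0012  1.1737 -2.1164]
rot spread 0.0018685212557331674 1 1 prm [ 0.2216 -0.0003  0.0764  0.5071  0.379   0.0461  0.3183] res mm 0.19243961521536734
0 0.44 5 [-0.6123  0.5324  1.9582  0.0876  0.5797 -2.2215] 0.0
0 0.44 15 [-0.6866  0.4981  2.0963  0.4488  0.3717 -2.6294] 0.0
0 0.44 25 [-0.737   0.4929  2.1746  0.9034  0.2998 -3.11  ] 0.0695
0 0.44 30 [-0.7382  0.4908  2.1756  0.9172  0.3009 -3.11  ] 0.152
0 0.44 35 [-0.7399  0.4888  2.1765  0.9308  0.3027 -3.11  ] 0.2343
0 0.44 40 [-0.742   0.4869  2.1772  0.9443  0.3054 -3.11  ] 0.3166
0 0.44 45 [-0.7445  0.4851  2.1778  0.9577  0.3088 -3.11  ] 0.3987
0 0.44 50 [-0.7474  0.4833  2.1782  0.9711  0.313  -3.11  ] 0.4806
0 0.44 55 [-0.7509  0.4816  2.1786  0.9845  0.318  -3.11  ] 0.5624
0 0.44 60 [-0.7549  0.4799  2.1789  0.9982  0.3238 -3.11  ] 0.6438
0 0.44 65 [-0.7595  0.4785  2.1791  1.0121  0.3305 -3.11  ] 0.725
0 0.55 5 [-0.4967  0.6566  1.6728  0.0585  0.735  -2.0762] 0.0
0 0.55 15 [-0.5453  0.6086  1.8265  0.2721  0.4926 -2.3093] 0.0
0 0.55 25 [-0.6017  0.591   1.9701  0.8519  0.3075 -2.9237] 0.0
0 0
[... 1833 characters left out ...]
0.55 35 [-0.6645  0.6124  2.0999  1.8034  0.3551 -0.7871] 0.0
1 0.55 45 [-0.7322  0.6808  2.2097  2.225   0.6103 -1.2884] 0.0
1 0.55 55 [-0.7999  0.7984  2.2908  2.3484  0.9227 -1.5255] 0.0
1 0.55 65 [-0.861   0.9544  2.3334  2.3569  1.2358 -1.6848] 0.0
1 0.69 5 [-0.3986  0.8482  1.2411  0.0374  0.971   1.1855] 0.0
1 0.69 15 [-0.4294  0.7798  1.4287  0.1559  0.6966  1.0668] 0.0
1 0.69 25 [-0.4638  0.7396  1.5962  0.4264  0.44    0.7863] 0.0
1 0.69 35 [-0.5011  0.7315  1.7427  1.1853  0.2827  0.0073] 0.0
1 0.69 45 [-0.5396  0.7597  1.8646  2.072   0.4015 -0.9106] 0.0
1 0.69 55 [-0.5769  0.8254  1.9564  2.3913  0.6702 -1.2735] 0.0
1 0.69 65 [-0.6097  0.9245  2.012   2.4978  0.966  -1.4356] 0.0
```

Run:
```python
from kin import *
s=robot.state(); T=np.array(camera_params('wrist')['pose']); q=R.from_rotvec(s['orientation'])
print('cam in tool',q.inv().apply(T[:3,3]-s['tcp_pos']),'look',q.inv().apply(-T[:3,2]))
for c in('scene','side'):
    im,X,_=shot(c,c+'6.png'); np.save(c+'6.npy',X); hsv=cv2.cvtColor(im,cv2.COLOR_BGR2HSV); og=(hsv[...,0]<16)&(hsv[...,1]>150)
    for n,cy in(('R',-.2),('L',.185)):
        m=og&(abs(X[...,1]-cy)<.13)&(X[...,0]>.42)&(X[...,0]<.68)
        t=X[m&(X[...,2]>.175)&(X[...,2]<.2)]
        if len(t)>20: a=np.polyfit(t[:,1],t[:,0],1); print(c,n,'top',len(t),t.mean(0),'yaw',-np.degrees(np.arctan(a[0])),'y',np.percentile(t[:,1],[1,99]))
        # front rim face: plane fit in front band
        b=X[m&(X[...,2]>.006)&(X[...,2]<.022)&(X[...,0]<.5)]
        if len(b)>20: a=np.polyfit(b[:,1],b[:,0],1); print(c,n,'ledge strip',len(b),np.polyval(a,cy),'yaw',-np.degrees(np.arctan(a[0])),'y',np.percentile(b[:,1],[1,99]),'x',np.percentile(b[:,0],[2,50]))
# tilt path check at height
j=np.array(s['joint_pos']);j[5]+=np.pi
pj=j
for t in np.arange(0,48,47/16):
    j,e=ik(np.array([.41,-.197,.2]),rot(-1.9,t)*Rx(np.pi),j); print(round(t),j,round(e,4),'step',np.abs(j-pj).max()); pj=j
```

```text
cam in tool [-0.1591  0.0785 -0.0002] look [ 0.9565 -0.2918 -0.0003]
scene R top 155 [ 0.5426 -0.1922  0.1825] yaw -1.2868687403027956 y [-0.2854 -0.1088]
scene R ledge strip 24 0.48639919210318366 yaw -0.30604564305261733 y [-0.2316 -0.1065] x [0.4732 0.4866]
scene L top 217 [0.5371 0.1798 0.182 ] yaw 8.38053064363628 y [0.0965 0.2697]
side R top 362 [ 0.5372 -0.2088  0.1805] yaw -1.7688779963343635 y [-0.2911 -0.1123]
side R ledge strip 459 0.4814355773585311 yaw -4.073305608016847 y [-0.2883 -0.115 ] x [0.4672 0.4807]
side L top 171 [0.5319 0.1732 0.1803] yaw 8.51265428656774 y [0.0922 0.2656]
0 [-0.6165  0.2402  1.748  -0.0002  1.1532  0.9875] 0.0 step 0.04046044960482642
3 [-0.6372  0.2139  1.7849  0.0324  1.1008  0.9527] 0.0 step 0.05247939601239482
6 [-0.6592  0.1885  1.822   0.069   1.0488  0.9128] 0.0 step 0.05193408825074375
9 [-0.6826  0.1642  1.8594  0.1102  0.9978  0.8671] 0.0 step 0.0510633262141017
12 [-0.7075  0.1413  1.897   0.1569  0.948   0.8147] 0.0 step 0.0523755976307726
15 [-0.7339  0.1198  1.9348  0.21    0.9     0.7547] 0.0 step 0.06001322536696829
18 [-0.761
[... 188 characters left out ...]
 0.774   0.5186] 0.0 step 0.08901664307641532
26 [-0.8547  0.0525  2.0868  0.5036  0.7411  0.4184] 0.0 step 0.10025154851350038
29 [-0.8887  0.0415  2.1248  0.6001  0.7147  0.3068] 0.0 step 0.11153825450862365
32 [-0.9241  0.0335  2.1628  0.705   0.696   0.1848] 0.0 step 0.12205383363149144
35 [-0.9607  0.0288  2.2006  0.8164  0.6861  0.054 ] 0.0 step 0.13080271153912812
38 [-0.9985  0.0277  2.2383  0.9311  0.6859 -0.0829] 0.0 step 0.13684517387248335
41 [-1.0371  0.0309  2.2756  1.0457  0.6958 -0.2225] 0.0 step 0.13960433138673084
44 [-1.0763  0.0386  2.3126  1.1565  0.7158 -0.3616] 0.0 step 0.1390958658738827
47 [-1.1158  0.0514  2.3492  1.2604  0.7453 -0.4975] 0.0 step 0.13593213692594808
```

The model fits to 0.2 mm. Tilting the tool 47° with the camera on the robot's side needs joint 6 to wind by two half turns around the tilt. I'll do that in the air.

Call:
move_arm(
  deltas=[
    [0,0,0,0.15,0,0,0],
    [0,0,0,0.15,0,0,0],
    [0,0,0,0.15,0,0,0],
    [0,0,0,0.15,0,0,0],
    [0,0,0,0.15,0,0,0],
    [0,0,0,0.15,0,0,0],
    [0,0,0,0.15,0,0,0],
    [0,0,0,0.15,0,0,0],
    [0,0,0,0.15,0,0,0],
    [0,0,0,0.15,0,0,0],
    [0,0,0,0.15,0,0,0],
    [0,0,0,0.15,0,0,0],
  ],
)

```text
t: 13.65
tcp_pos: [0.4284, -0.1901, 0.1996]
orientation: [0.213, 1.566, -0.21]
force: [-0.5, 0.0, -0.3]
gripper_width: 0.0916
```

Call:
move_arm(
  deltas=[
    [0,0,0,0.15,0,0,0],
    [0,0,0,0.15,0,0,0],
    [0,0,0,0.15,0,0,0],
    [0,0,0,0.15,0,0,0],
    [0,0,0,0.15,0,0,0],
    [0,0,0,0.15,0,0,0],
    [0,0,0,0.15,0,0,0],
    [0,0,0,0.15,0,0,0],
    [0,0,0,0.14,0,0,0],
    [0,-5,0,0,0,0.05,0],
    [0,-5,0,0,0,0.05,0],
    [0,-5,0,0,0,0.05,0],
  ],
)

```text
t: 14.85
tcp_pos: [0.4134, -0.1894, 0.1989]
orientation: [1.299, 1.084, -1.124]
force: [-0.4, 0.0, 0.2]
gripper_width: 0.0918
```

Call:
move_arm(
  deltas=[
    [0,0,0,0,0,0.05,0],
    [0,0,0,0,0,0.05,0],
    [0,0,0,0,0,0.05,0],
    [0,0,0,0,0,0.05,0],
    [0,0,0,0,0,0.05,0],
    [0,0,0,0,0,0.05,0],
    [0,0,0,0,0,0.05,0],
    [0,0,0,0,0,0.05,0],
    [0,0,0,0,0,0.05,0],
    [0,0,0,0,0,0.05,0],
    [0,0,0,0,0,0.05,0],
    [0,0,0,0,0,0.05,0],
  ],
)

```text
t: 16.05
tcp_pos: [0.4137, -0.1893, 0.1991]
orientation: [1.488, 0.621, -0.669]
force: [-0.2, 0.2, 0.2]
gripper_width: 0.092
```

Run:
```python
from h import *
log();st()
```

```text
j [-1.0333  0.0322  2.3036  1.122   0.6883 -0.2938]
t 16.05 tcp [ 0.4137 -0.1893  0.1991] rv [ 1.4881  0.6206 -0.669 ] F [-0.1881  0.1706  0.244 ] w 0.091974563954478
[[ 0.6792  0.7332 -0.0334]
 [-0.0216 -0.0255 -0.9994]
 [-0.7337  0.6795 -0.0015]]
```

Call:
move_arm(
  deltas=[
    [0,0,0,0.15,0,0,0],
    [0,0,0,0.15,0,0,0],
    [0,0,0,0.15,0,0,0],
    [0,0,0,0.15,0,0,0],
    [0,0,0,0.15,0,0,0],
    [0,0,0,0.15,0,0,0],
    [0,0,0,0.15,0,0,0],
    [0,0,0,0.15,0,0,0],
    [0,0,0,0.15,0,0,0],
    [0,0,0,0.15,0,0,0],
    [0,0,0,0.15,0,0,0],
  ],
)

```text
t: 17.15
tcp_pos: [0.4137, -0.1892, 0.1988]
orientation: [-2.791, 0.097, 1.221]
force: [-0.0, -0.4, 0.0]
gripper_width: 0.092
```

Call:
move_arm(
  deltas=[
    [0,0,0,0.15,0,0,0],
    [0,0,0,0.15,0,0,0],
    [0,0,0,0.15,0,0,0],
    [0,0,0,0.15,0,0,0],
    [0,0,0,0.15,0,0,0],
    [0,0,0,0.15,0,0,0],
    [0,0,0,0.15,0,0,0],
    [0,0,0,0.15,0,0,0],
    [0,0,0,0.15,0,0,0],
    [0,0,0,0.14,0,0,0],
    [0,0,0,0,0,0,0],
  ],
)

```text
t: 18.25
tcp_pos: [0.4138, -0.1892, 0.1989]
orientation: [-1.457, 0.667, 0.62]
force: [0.1, 0.3, 0.5]
gripper_width: 0.0918
```

Run:
```python
from kin import *
log();s=st();j=np.array(s['joint_pos'])
# kerb: near face and its direction
X=np.load('scene6.npy');X2=np.load('side6.npy')
for n,c,X in(('scene','scene6',X),('side','side6',X2)):
    im=cv2.imread(f'pics/{c}.png');hsv=cv2.cvtColor(im,cv2.COLOR_BGR2HSV)
    m=(hsv[...,0]>20)&(hsv[...,0]<35)&(hsv[...,1]>120)&(X[...,0]>.77)&(X[...,0]<.86)&(X[...,1]>-.35)&(X[...,1]<.44)&(X[...,2]>.018)&(X[...,2]<.035)
    p=X[m]; a=np.polyfit(p[:,1],p[:,0],1); r=p[:,0]-np.polyval(a,p[:,1]);k=abs(r)<.008;a=np.polyfit(p[k,1],p[k,0],1);r=p[k,0]-np.polyval(a,p[k,1])
    print(n,len(p),'yaw',-np.degrees(np.arctan(a[0])),'x at y=-.2',np.polyval(a,-.2),np.percentile(r,[5,95]))
W=[((.412,-.197,.10),-1.9,47,5),((.412,-.1975,.01),-1.9,47,6)]
e=plan(W)
for x in np.arange(.412,.70,.04):
    pass
k=j
for x,z in[(.412,.1),(.412,.05),(.412,.01),(.45,.01),(.5,.01),(.6,.01),(.7,.01)]:
    k,er=ik(np.array([x,-.1975,z]),rot(-1.9,47),k); print(x,z,k,round(er,4))
```

```text
j [-1.0317  0.0326  2.3018  1.1174  0.6882  2.8533]
t 18.25 tcp [ 0.4138 -0.1892  0.1989] rv [-1.4574  0.6671  0.6204] F [0.1494 0.3138 0.4525] w 0.09179140896158441
[[ 0.6776 -0.7347  0.0328]
 [-0.0206  0.0255  0.9995]
 [-0.7351 -0.6779  0.0022]]
scene 549 yaw -2.029274986915944 x at y=-.2 0.8086541451777407 [-0.0029  0.0025]
side 462 yaw -2.017482190946439 x at y=-.2 0.8054250126511592 [-0.0033  0.0036]
[[14,14,-2,-0,0,-0.02,0],[14,14,-2,-0,0,-0.01,0],[14,14,-1,-0,0,-0.02,0],[14,14,-2,-0,0,-0.01,0],[13,14,-1,-0,0,-0.02,0],[10,11,0,-0,0,0,0],[10,11,0,-0,0,0,0],[10,11,0,-0,0,0,0],[10,11,0,-0,0,0,0],[11,11,0,-0,0,0,0],[10,12,-1,-0,0,0,0]]
end [ 0.4113 -0.1977  0.01  ]
0.412 0.1 [-1.1101  0.3748  2.4762  1.7797  0.7187  1.9644] 0.0
0.412 0.05 [-1.1101  0.5714  2.5121  2.0147  0.7941  1.6428] 0.0
0.412 0.01 [-1.1101  0.7336  2.5227  2.1511  0.8791  1.4398] 0.0
0.45 0.01 [-0.9854  0.713   2.4463  2.2023  0.8307  1.5514] 0.0
0.5 0.01 [-0.8523  0.7021  2.3395  2.2469  0.7548  1.6777] 0.0
0.6 0.01 [-0.6626  0.7224  2.1092  2.26    0.5921  1.8987] 0.0
0.7 0.01 [-0.5377  0.7819  1.8577  2.1533  0.4374  2.1526] 0.0
```

Call:
move_arm(
  deltas=[
    [14,14,-2,0,0,-0.02,0],
    [14,14,-2,0,0,-0.01,0],
    [14,14,-1,0,0,-0.02,0],
    [14,14,-2,0,0,-0.01,0],
    [13,14,-1,0,0,-0.02,0],
    [10,11,0,0,0,0,0],
    [10,11,0,0,0,0,0],
    [10,11,0,0,0,0,0],
    [10,11,0,0,0,0,0],
    [10,10,0,0,0,0,0],
    [9,11,-1,0,0,0,0],
    [0,0,0,0,0,0,0],
  ],
)

```text
t: 19.45
tcp_pos: [0.4116, -0.1982, 0.012]
orientation: [-1.479, 0.605, 0.561]
force: [0.4, -0.5, 0.1]
gripper_width: 0.0917
```

Run:
```python
from kin import *
log();s=st();p=np.array(s['tcp_pos']);n=np.array([.9994,-.0353,0])
g=np.array([.445,-.1985,.0095])
plan([(g,-2,47,4),(g+.03*n,-2,47,6)])
im,X,_=shot('side');im2,X2,_=shot('scene')
cv2.imwrite('pics/v6.png',np.vstack([cv2.resize(im[160:320,180:380],(500,400)),im2[80:280,150:400].repeat(2,0).repeat(2,1)[:200*2,:500]])[:800])
```

```text
j [-1.1173  0.7287  2.5199  2.1343  0.8773  1.449 ]
t 19.45 tcp [ 0.4116 -0.1982  0.012 ] rv [-1.4786  0.6049  0.5615] F [ 0.3634 -0.5018  0.0942] w 0.09170756446510991
[[ 0.7334 -0.6791  0.0296]
 [-0.0209  0.021   0.9996]
 [-0.6794 -0.7337  0.0011]]
[[7,-5,0,0,0,0,0],[6,-5,0,0,0,0,0],[7,-5,0,0,0,0,0],[6,-6,1,0,0,0,0],[4,-3,0,0,0,0,0],[4,-3,0,0,0,0,0],[4,-4,0,0,0,0,0],[3,-3,0,0,0,0,0],[4,-4,0,0,0,0,0],[3,-3,-1,0,0,0,0]]
end [ 0.4747 -0.2     0.0094]
```

View pics/v6.png

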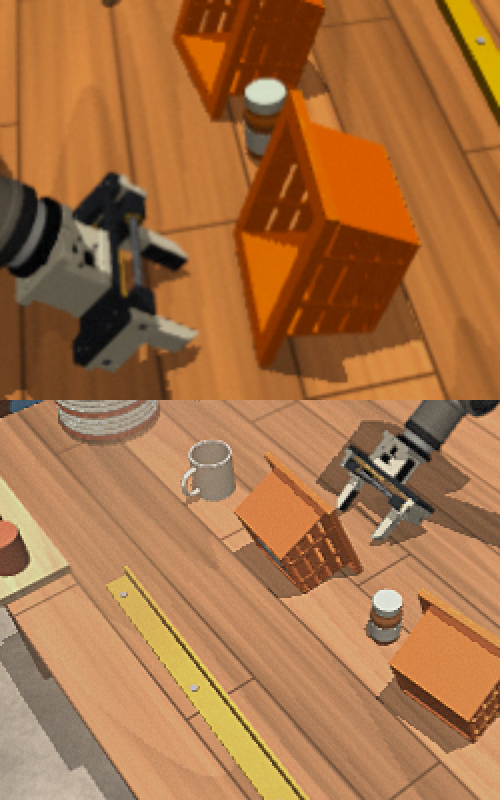

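Viewed picture 7. The fingertips are low and parallel, facing the right tote's near ledge with clear space to it (tips at (180,260) and (185,340) in the side view). I'll push gently.

Call:
move_arm(
  deltas=[
    [7,-5,0,0,0,0,0],
    [6,-5,0,0,0,0,0],
    [7,-5,0,0,0,0,0],
    [6,-6,1,0,0,0,0],
    [4,-3,0,0,0,0,0],
    [4,-3,0,0,0,0,0],
    [4,-4,0,0,0,0,0],
    [3,-3,0,0,0,0,0],
    [4,-4,0,0,0,0,0],
    [3,-3,-1,0,0,0,0],
  ],
)

```text
t: 20.55
tcp_pos: [0.4755, -0.2003, 0.0108]
orientation: [-1.478, 0.605, 0.559]
force: [-1.1, 1.0, -1.1]
gripper_width: 0.0916
```

```bash
cat >> h.py <<'E'
def tops(cams=('scene','side'),lo=.3):
    for c in cams:
        im,X,_=shot(c); hsv=cv2.cvtColor(im,cv2.COLOR_BGR2HSV); og=(hsv[...,0]<16)&(hsv[...,1]>150)
        for n,cy in(('R',-.2),('L',.185)):
            t=X[og&(abs(X[...,1]-cy)<.14)&(X[...,0]>.45)&(X[...,0]<.85)&(X[...,2]>.175)&(X[...,2]<.2)]
            if len(t)>20: a=np.polyfit(t[:,1],t[:,0],1); print(c,n,len(t),'x@cy',np.polyval(a,cy),'zmax',t[:,2].max(),'yaw',-np.degrees(np.arctan(a[0])),'y',np.percentile(t[:,1],[1,99]))
            else: print(c,n,'few',len(t))
E
python3 - <<'E'
from h import *
log();s=st();p=np.array(s['tcp_pos']);n=np.array([.9994,-.0353,0])
tops()
g=np.array([.4747,-.1995,.0095])
plan([(g+.09*n,-2,47,12)])
E
```

```text
j [-0.9236  0.7065  2.3879  2.2124  0.7963  1.624 ]
t 20.55 tcp [ 0.4755 -0.2003  0.0108] rv [-1.4782  0.6047  0.5593] F [-1.1021  0.9654 -1.074 ] w 0.09163094681934902
[[ 0.7343 -0.6781  0.031 ]
 [-0.0219  0.0221  0.9995]
 [-0.6784 -0.7347  0.0013]]
scene R 154 x@cy 0.5501776619901134 zmax 0.1875258161028983 yaw -1.2906463462516253 y [-0.2867 -0.1101]
scene L 198 x@cy 0.536787888282899 zmax 0.1882295000613613 yaw 7.903027217411636 y [0.0998 0.2709]
side R 348 x@cy 0.5459848220582378 zmax 0.1855513348689627 yaw -1.5184056495412863 y [-0.2913 -0.1145]
side L 181 x@cy 0.5298188145478122 zmax 0.18459518365382532 yaw 8.433352141581146 y [0.0913 0.2696]
[[6,-5,0,0,0,0,0],[5,-5,0,0,0,0,0],[6,-5,0,0,0,0,0],[5,-5,0,0,0,0,0],[6,-5,0,0,0,0,0],[5,-5,0,0,0,0,0],[6,-5,0,0,0,0,0],[5,-5,0,0,0,0,0],[6,-5,0,0,0,0,0],[5,-5,0,0,0,0,0],[6,-5,0,0,0,0,0],[5,-4,1,0,0,0.01,0]]
end [ 0.5643 -0.2024  0.0097]
```

Call:
move_arm(
  deltas=[
    [6,-5,0,0,0,0,0],
    [5,-5,0,0,0,0,0],
    [6,-5,0,0,0,0,0],
    [5,-5,0,0,0,0,0],
    [6,-5,0,0,0,0,0],
    [5,-5,0,0,0,0,0],
    [6,-5,0,0,0,0,0],
    [5,-5,0,0,0,0,0],
    [6,-5,0,0,0,0,0],
    [5,-5,0,0,0,0,0],
    [6,-5,0,0,0,0,0],
    [5,-4,1,0,0,0,0],
  ],
)

```text
t: 21.85
tcp_pos: [0.5648, -0.2026, 0.0102]
orientation: [-1.479, 0.604, 0.557]
force: [-6.2, -1.2, 8.5]
gripper_width: 0.0918
```

Run:
```python
from h import *
s=st();p=np.array(s['tcp_pos']);n=np.array([.9994,-.0353,0])
tops()
p[2]=.0095
plan([(p+.095*n,-2,47,12)])
```

```text
t 21.85 tcp [ 0.5648 -0.2026  0.0102] rv [-1.4792  0.6038  0.5569] F [-6.2176 -1.1692  8.4708] w 0.09182034084984
[[ 0.7358 -0.6764  0.0317]
 [-0.023   0.0218  0.9995]
 [-0.6768 -0.7362  0.0005]]
scene R 174 x@cy 0.6385886248815215 zmax 0.1867550465037049 yaw -2.0881156713275675 y [-0.2868 -0.1118]
scene L 189 x@cy 0.5369554001525657 zmax 0.18749947336745643 yaw 8.200911260682638 y [0.0961 0.2716]
side R 346 x@cy 0.6347527684458524 zmax 0.18537305253350123 yaw -1.5858301662878116 y [-0.2941 -0.1172]
side L 176 x@cy 0.5300594775191457 zmax 0.18526625062743163 yaw 8.373316058576862 y [0.091  0.2675]
[[6,-5,0,0,0,0,0],[6,-5,0,0,0,0,0],[6,-5,0,0,0,0,0],[6,-5,0,0,0,0,0],[6,-5,0,0,0,0,0],[6,-6,0,0,0,0,0],[6,-5,0,0,0,0,0],[6,-6,0,0,0,0,0],[6,-5,0,0,0,0,0],[5,-6,0,0,0,0,0],[6,-5,0,0,0,0,0],[5,-6,-1,0,0,0.01,0]]
end [ 0.6598 -0.2063  0.0097]
```

The tote is tracking the fingertips, but the upward force suggests they brush the bench. I'll raise them by 2 mm and go on.

Call:
move_arm(
  deltas=[
    [4,-7,0,0,0,0,0],
    [6,-5,0,0,0,0,0],
    [6,-5,0,0,0,0,0],
    [6,-5,0,0,0,0,0],
    [6,-5,0,0,0,0,0],
    [6,-6,0,0,0,0,0],
    [6,-5,0,0,0,0,0],
    [6,-6,0,0,0,0,0],
    [6,-5,0,0,0,0,0],
    [5,-6,0,0,0,0,0],
  ],
)

```text
t: 22.95
tcp_pos: [0.6436, -0.2047, 0.0113]
orientation: [-1.479, 0.605, 0.559]
force: [-1.6, 0.2, 0.9]
gripper_width: 0.0918
```

Run:
```python
from h import *
s=st();p=np.array(s['tcp_pos']);n=np.array([.9994,-.0353,0])
tops()
p[2]=.012
plan([(p+.025*n,-2,47,5)])
```

```text
t 22.95 tcp [ 0.6436 -0.2047  0.0113] rv [-1.4788  0.6045  0.5586] F [-1.5671  0.2394  0.9154] w 0.09182966914221216
[[ 0.7348 -0.6776  0.0312]
 [-0.0223  0.0218  0.9995]
 [-0.6779 -0.7351  0.0009]]
scene R 164 x@cy 0.7179098354403297 zmax 0.18811632616891705 yaw -1.5241567902136801 y [-0.2912 -0.1139]
scene L 184 x@cy 0.537073060268907 zmax 0.18725788255340003 yaw 7.879488763195757 y [0.0976 0.2676]
side R 353 x@cy 0.713751185326184 zmax 0.18545735851541478 yaw -1.6125620039433617 y [-0.2966 -0.1179]
side L 175 x@cy 0.5299908580772694 zmax 0.1849351031808375 yaw 8.264160381596447 y [0.0904 0.2665]
[[4,-3,0,0,0,0,0],[3,-3,0,0,0,0,0],[4,-4,0,0,0,0,0],[3,-3,0,0,0,0,0],[4,-4,0,0,0,0.01,0]]
end [ 0.6689 -0.2055  0.0119]
```

Call:
move_arm(
  deltas=[
    [4,-3,0,0,0,0,0],
    [3,-3,0,0,0,0,0],
    [4,-4,0,0,0,0,0],
    [3,-3,0,0,0,0,0],
    [4,-4,0,0,0,0,0],
    [4,-3,0,0,0,0,0],
  ],
)

```text
t: 23.65
tcp_pos: [0.6731, -0.2056, 0.011]
orientation: [-1.479, 0.605, 0.559]
force: [-2.0, -0.3, 1.3]
gripper_width: 0.0917
```

Call:
move_arm(
  deltas=[
    [2,-1,0,0,0,0,0],
    [1,-2,0,0,0,0,0],
    [2,-1,0,0,0,0,0],
  ],
)

```text
t: 23.95
tcp_pos: [0.6789, -0.2058, 0.0106]
orientation: [-1.479, 0.605, 0.559]
force: [-11.3, 1.8, 6.7]
gripper_width: 0.0919
```

Run:
```python
from h import *
st(); tops()
```

```text
t 23.95 tcp [ 0.6789 -0.2058  0.0106] rv [-1.4785  0.6048  0.559 ] F [-11.2746   1.8099   6.6663] w 0.0919469474870732
[[ 0.7345 -0.6779  0.0312]
 [-0.0222  0.0219  0.9995]
 [-0.6783 -0.7348  0.001 ]]
scene R 168 x@cy 0.7526306620797723 zmax 0.1868073364672168 yaw -1.5756606192761322 y [-0.2919 -0.1157]
scene L 189 x@cy 0.5367638457083991 zmax 0.18645723905349332 yaw 8.131900684977873 y [0.0978 0.271 ]
side R 343 x@cy 0.7474784330311854 zmax 0.18560866881671556 yaw -1.7081038493501637 y [-0.2975 -0.1213]
side L 175 x@cy 0.530132067281639 zmax 0.18453632851156598 yaw 8.487574323587587 y [0.0911 0.2678]
```

Call:
move_arm(
  deltas=[
    [1,-2,0,0,0,0,0],
    [1,-1,0,0,0,0,0],
    [0,0,0,0,0,0,0],
  ],
)

```text
t: 24.35
tcp_pos: [0.6798, -0.2056, 0.0104]
orientation: [-1.476, 0.609, 0.562]
force: [-21.4, 1.8, 10.6]
gripper_width: 0.092
```

Run:
```python
from h import *
st(); tops()
im2,_,_=shot('scene','c9.png');im,_,_=shot('side','s9.png')
cv2.imwrite('pics/v7.png',np.vstack([cv2.resize(im[130:290,260:420],(480,480)),cv2.resize(im2[100:220,140:340],(480,288))])[:,:])
```

```text
t 24.35 tcp [ 0.6798 -0.2056  0.0104] rv [-1.4762  0.609   0.5616] F [-21.4236   1.8031  10.5989] w 0.09196275720158865
[[ 0.7314 -0.6812  0.0326]
 [-0.0226  0.0235  0.9995]
 [-0.6816 -0.7317  0.0018]]
scene R 174 x@cy 0.7529667539503405 zmax 0.1876259942128452 yaw -1.7732372910944472 y [-0.292  -0.1152]
scene L 206 x@cy 0.5366411437217258 zmax 0.18838139705870505 yaw 7.9058589170286835 y [0.0975 0.2719]
side R 341 x@cy 0.7477711017534018 zmax 0.18528763083545674 yaw -1.6851843246681684 y [-0.2968 -0.1214]
side L 176 x@cy 0.5300870346316899 zmax 0.18521139213120086 yaw 8.623215698430194 y [0.0915 0.2665]
```

View pics/v7.png

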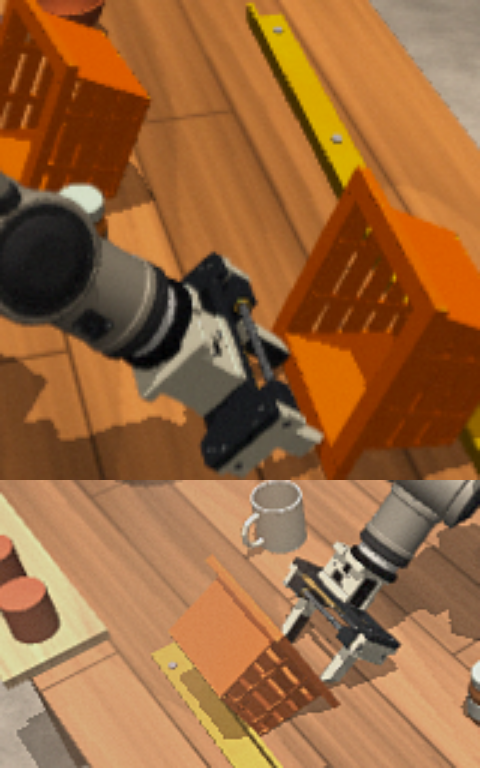

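Viewed picture 8. The tote's underside is on the kerb's edge. The force rose from 11 to 21 N while the tote stopped moving, so it is seated. I'll back straight off.

Call:
move_arm(
  deltas=[
    [-1,1,0,0,0,0,0],
    [-1,2,0,0,0,0,0],
    [-4,3,0,0,0,0,0],
    [-6,5,0,0,0,0,0],
    [-10,9,0,0,0,0,0],
    [-14,13,0,0,0,0,0],
    [-20,15,0,0,0,0,0],
    [-30,5,0,0,0,0,0],
    [-30,0,0,0,0,0,0],
    [-30,0,0,0,0,0,0],
    [0,0,0,0,0,0,0],
  ],
)

```text
t: 25.65
tcp_pos: [0.5379, -0.2018, 0.0733]
orientation: [-1.479, 0.605, 0.556]
force: [-0.2, -0.5, 0.0]
gripper_width: 0.0918
```

Run:
```python
from h import *
st(); tops()
for c in('scene','side'):
    im,X,_=shot(c,c+'10.png')
    for l in ['glaze_jar','mug','bowl','brush']: print(c,l,[(round(r['conf'],2),np.round(r['xyz'],3).tolist()) for r in finder.recognise(c,l)[:1]])
a=cv2.imread('pics/scene10.png');b=cv2.imread('pics/side10.png')
cv2.imwrite('pics/v8.png',np.vstack([a[60:330,120:520],b[80:380,200:600]]))
```

```text
t 25.65 tcp [ 0.5379 -0.2018  0.0733] rv [-1.4795  0.605   0.5562] F [-0.2389 -0.507   0.0113] w 0.0917563972842125
[[ 0.7356 -0.6766  0.0327]
 [-0.0242  0.022   0.9995]
 [-0.677  -0.736  -0.0002]]
scene R 165 x@cy 0.7525406056791718 zmax 0.1875816701569678 yaw -1.5894294716244504 y [-0.2903 -0.1152]
scene L 189 x@cy 0.5367103176648874 zmax 0.1868732367533198 yaw 7.944134017889082 y [0.0975 0.2691]
side R 346 x@cy 0.7473341001501511 zmax 0.18654258772489007 yaw -1.7258654678075709 y [-0.2975 -0.1215]
side L 175 x@cy 0.5299321133344963 zmax 0.18544673480158647 yaw 8.769027418726967 y [0.0921 0.2663]
scene glaze_jar [(0.69, [0.548, 0.029, 0.062])]
scene mug [(0.88, [0.566, -0.444, 0.05])]
scene bowl [(0.7, [0.586, 0.459, 0.025])]
scene brush [(0.88, [0.468, 0.455, 0.016])]
side glaze_jar [(0.57, [0.542, -0.001, 0.071])]
side mug [(0.68, [0.557, -0.452, 0.046])]
side bowl [(0.64, [0.613, 0.496, 0.033])]
side brush [(0.84, [0.454, 0.437, 0.016])]
```

View pics/v8.png

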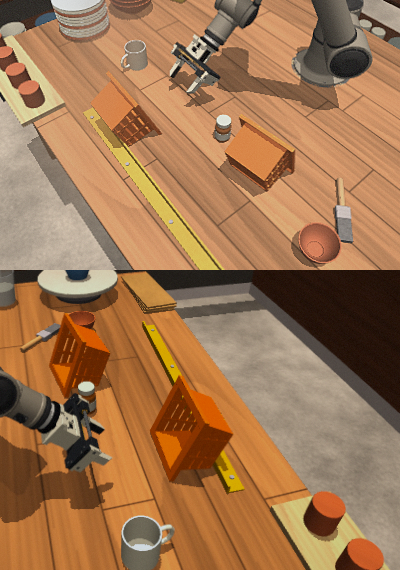

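```bash
python3 -c "
from plant import close_job
print(close_job())"
```

```text
the job is handed in; nothing more can be done
None
```

Both totes are tipped onto their near ends. The stamped one, which was the right-hand tote, now stands on its end against the yellow kerb. I handed the job in at about 26 s with the robot clear of everything.

- **First attempt:** my first press on the left tote failed. Joint 5 reached its lower limit at about 30° of tool tilt, and the tote dropped back flat in the same place. A second press with less tilt worked, and the right tote tipped first time.
- **Which tote is stamped:** only the scene camera showed the undersides, at a grazing angle. The right tote had a small whitish patch there and the left was bare orange. The finder gave the right one as stamped at 0.95, though it also called it plain at 0.70.
- **Against the kerb:** in the last push the contact force rose from 11 to 21 N while the tote stopped moving, and the tote stayed put when I backed off. The top edge measures −1.6 to −1.7° against the kerb's −2.0°, so it is square to about 0.4°, which is within measuring error.
- **Position check:** the stamped tote's near base edge came out about 6 mm short of where I expected it. I put this down to measuring error because the force showed contact.
- **The rest:** both totes stand about 186 mm high, and the plain one is where it was tipped. The mug and brush read within about 5 mm of their first positions. The bowl and jar differ by up to 11 and 20 mm in the side view but only by about 4 mm in the scene view, and the last picture shows all four bystanders upright or lying in place.
- **Push force:** partway through the push the upward force reached about 8 N, probably the fingertips brushing the bench, so I raised them about 2 mm.

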